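# Hang the drip tray on the drying rack, then invert the rinsed bottle on the long peg

## Robot

A 6-joint arm with a two-finger parallel gripper is mounted at the origin on a cart in front of the work surface, level with it; the furniture and walls round the work are solid. World frame = base frame: x ahead of the robot, y to its left, z up, the work surface at z = 0. Lengths are in mm, angles in rad, forces in N, time in s.
With the tool pointing down it reaches from about 400 to 925 mm from the base axis. Payload 3.4 kg.
Tool frame: the origin (TCP) lies midway between the tips of the shut fingers; the grasp point (between the pads) lies 19 mm behind it; z points along the fingers, y is the line along which they close (so a half turn about z gives the same grasp; the last joint's range is limited). The gripper opens to 85 mm and grips with 20 to 120 N. Pads are 22 mm wide; open, the fingers measure 114 mm over their backs; the gripper's body (76 mm by 85 mm) begins 54 mm behind the grasp point. The pads swing forward as they close: fully open they stand 13 mm farther back than shut.
Start: joints at [1.107, 0.307, 1.506, -0, 1.328, -0.073], TCP at [218.525, 531.863, 231.305] pointing down, gripper open.
Joint ranges: [-3.12, 3.12], [-1.05, 2.28], [0.14, 2.33], [-1.42, 4.57], [0.1, 2.73], [-2.68, 2.68]. Speed limits (rad/s): [2.57, 2.57, 3.14, 3.14, 3.14, 3.14].

## Interface

Orientations are given as a unit quaternion [x, y, z, w].
In Python, from rig import arm gives the robot as it stands. Calls block until the motion is done:
- arm.move_ptp(position, orientation): joint-space move of the TCP to a pose.
- arm.movel(position, rotation=None, feed=150): straight line of the TCP; rotation=None keeps the orientation; feed is the mean speed in mm/s.
- arm.goto_joints(angles): joint-space move.
- arm.gripper_to(opening, effort=None): opening from 0.0 (shut) to 1.0 (fully open); effort is the grip in N (None keeps the last); returns when the fingers have stopped.
- arm.wait(seconds).
- arm.solve_ik(position, orientation): joint angles nearest the present ones, or None.
- arm.get_obs(): the state.
- arm.read_camera(name): name is "scene" or "top" or "wrist"; returns the picture (480x640x3 uint8, blue, green, red); there is no depth.
- arm.camera_params(name): a dict with "vertical_fov" (degrees; the focal length in pixels is half the picture's height over the tangent of half this angle, whatever the lens; pixels are square), "cx", "cy" (the principal point, pixels), "k1" (the pictures are not rectified: a ray, as slopes to the right and down, at radius r is drawn at 1 + k1 r^2 times it, then the intrinsics apply), "extrinsics" (4x4, takes a point from world to camera coordinates). Camera axes: x right, y down, z forward; pixel columns grow to the right and rows downward; lengths in mm; the calibration is good to about 2 mm. A picture is of the moment at which its call begins: read the wrist's pose just before it. camera_params takes no time and is no camera call; for the wrist camera it gives the pose at the moment of the call.
A pose or a line that the arm cannot do raises arm.IKError and nothing moves.
- arm.close_job(): hands the job in; it is judged then, once.
The state is a dict: "clock": time; "q": joint angles; "joint_velocities": joint speeds; "effort": joint torques, N m; "eef_pos": TCP position; "ee_rot": TCP orientation; "ft_force": force on the tool from outside, world axes, zero at the start; "torque": the same for the moment, N m; "opening": opening from 0.0 (shut) to 1.0 (fully open); "grip_force": force on a finger pad.
Only numpy, scipy, OpenCV 4.12 (cv2) and the standard library are available. Lean on these libraries where they do the work, as an engineer would, in place of code of your own. Each camera call takes 0.05 s, during which the arm holds its last target. There are 200 camera calls.

## Task

Get the rinsed bottle drying: hang the small steel drip tray by the hooked lip at its back on the upper louvre of the drying rack, directly beneath the longer of the two pegs, and let go of it. Then take the open square glass bottle that lies on its side, turn it mouth down and lower it over that long peg until it is fully home; do not let it fall. Leave the tray hanging and the bottle on its peg, and do not shift the solvent bottle, the vial or the loose cap.

Things in the scene. Friction and masses are not known exactly. Their poses are not given: they have to be found in the camera images.
- rack: Fixed drying rack, grey sheet steel: upright panel 190 wide, 192 high, 2.5 thick; two rows of louvres and two bent pegs on its front. Origin under the foot (2 mm above the table, on the cutting mat) at the middle of the panel's front face; x points horizontally into the panel, y along it (to the left seen from the front), z up. Pegs at y = +48 and -48 mm; which is the long one varies.
- louvre_mid (a point): Middle of the upper louvre row's top edge: 13 mm in front of the panel, 110 above the rack's origin, rack y = 0; rack axes. A row has two louvres, y 5 to 89 and -5 to -89: upright strips 2 thick, 13 high, back face 12 mm off the panel; a web closes the slot behind from 13 mm below the top edge. The lower row's edge is 36 mm lower.
- long_peg: The longer peg, steel rod of 12 mm diameter, round end, fixed to the rack. Origin where it meets the panel's face, 165 mm above the rack's origin; rack axes. It runs 45 mm straight out (-x), then bends up: from (-45, 0, 0) it runs 94 mm along (-sin 25, 0, cos 25 deg), i.e. leaning 25 degrees from vertical, away from the panel.
- long_peg_tip (a point): The very end of the long peg, on its axis: (-84.7, 0, 85.2) mm from the peg's origin.
- long_peg_foot (a point): Point on the long peg's axis 8 mm past the bend, (-48.4, 0, 7.3) mm from its origin: the bottle's mouth comes to about here when home.
- short_peg: The shorter peg, for vials: same rod, bend and lean as the long one, but only 42 mm past the bend. Not used. Origin where it meets the panel, axes as the rack's.
- drip_tray: Open steel tray, about 130 g, 80 deep (x), 60 wide (y), walls 2.5. Origin at the centre of its underside; x to the back, z up. Sides 40 high (28 ahead of x = -18), front 28 with a rolled edge out to x = -46, back 46. Hung, it dips about 9 deg at the front, lip on the louvre's edge, back wall in front of the louvre. Pegs overhang that place, so the hand must come leaning, from the front.
- tray_lip (a point): Middle of the gap under the tray's back lip, on its underside: (44.5, 0, 44.75) mm from the tray's origin; tray axes. The lip is 54 wide, 2.5 thick; the gap is 9 mm, from the back wall (x = 40) to the tongue (x = 49 to 51.5), which reaches down to z = 35 and goes into the slot behind the louvre.
- square_bottle: Open clear glass bottle, about 100 g, lying on a flat side, mouth roughly away from the robot. Square body 40 x 40, 60 long, shoulder, round neck 28 outside, 21 inside; 88 long, walls 3, base 5. Origin at the base's centre, z from base to mouth; x, y square to the flat sides. Home, the peg's tip touches the inner floor and it hangs loosely, up to 15 deg off the peg's line.
- bottle_mouth (a point): Centre of the bottle's mouth, 88 mm from the base along its z axis.
- bottle_floor (a point): Centre of the bottle's inner floor, 5 mm from the base along its z axis.
- propanol_bottle: Bystander: white dropper bottle of solvent with a red tip, 40 x 40 x 95, standing. Origin at the centre of its underside.
- vial: Bystander: small capped glass vial, 17 mm diameter, 54 high, standing. Origin at the centre of its underside.
- bottle_cap: Bystander: black screw cap, 31 mm diameter, 16 high, lying flat. Origin at the centre of its underside.

How it is judged:
By the outcome, as a careful person would: the job done as asked, in the order asked, and still so for the second after the job is handed in, with the robot touching nothing.
It also fails if it takes over 67 s, if anything falls off the work surface, if the arm or the gripper's body presses on something with over 40 N, if the wrist force passes 120 N, or if a joint passes its speed limit or range.

## Working session

There is one attempt and no reset: what is moved stays moved. The work goes in short steps, each a Python script; the robot and the scene stay as the last script left them, time stands still between calls to the robot, and variables do not carry over. Pictures are saved under pics/ and viewed, at most 10 in all, crops included, and the job is handed in when it is done.

```bash
ls; mkdir -p pics; python3 - <<'E'
from rig import arm
import cv2,numpy as np
for n in ("scene","top"):
    cv2.imwrite(f"pics/{n}0.png",arm.read_camera(n))
for n in ("scene","top","wrist"):
    p=arm.camera_params(n);print(n,{k:(np.round(v,3).tolist()) for k,v in p.items()})
print(arm.get_obs())
E
```

```text
pics
scene {'vertical_fov': 50.545, 'cx': 325.582, 'cy': 235.592, 'k1': -0.114, 'extrinsics': [[0.902, -0.432, -0.015, -405.58], [-0.271, -0.539, -0.798, 405.827], [0.337, 0.724, -0.603, 604.325], [0.0, 0.0, 0.0, 1.0]]}
top {'vertical_fov': 43.891, 'cx': 319.29, 'cy': 247.018, 'k1': -0.121, 'extrinsics': [[-0.026, -1.0, 0.002, 269.591], [-0.999, 0.026, -0.045, 571.394], [0.045, -0.004, -0.999, 1213.153], [0.0, 0.0, 0.0, 1.0]]}
wrist {'vertical_fov': 62.113, 'cx': 323.595, 'cy': 239.851, 'k1': -0.053, 'extrinsics': [[0.379, 0.925, -0.003, -574.23], [0.894, -0.365, 0.261, -33.911], [0.24, -0.102, -0.965, 380.37], [0.0, 0.0, 0.0, 1.0]]}
{'clock': 0.1, 'q': array([ 1.10747811e+00,  3.07517481e-01,  1.50753870e+00,  2.73279196e-06,
        1.32844317e+00, -7.34855706e-02]), 'joint_velocities': array([ 0.00044399, -0.00086534, -0.00433868, -0.00050656, -0.00052177,
       -0.00060911]), 'effort': array([ 2.36578911e-03, -4.58531857e+01, -2.52607048e+01, -2.93654493e-04,
        5.69780954e-03,  5.30878322e-05]), 'eef_pos': array([218.24716406, 531.28048755, 230.46365989]), 'ee_rot': array([ 1.93684680e-01,  9.81063370e-01, -9.18865186e-04, -2.54098591e-04]), 'ft_force': array([ 0.35715289, -0.07355086,  0.06501126]), 'torque': array([-0.05452779,  0.01299769, -0.04749676]), 'grip_force': 0.0, 'opening': 1.002183264403837}
```

View pics/scene0.png

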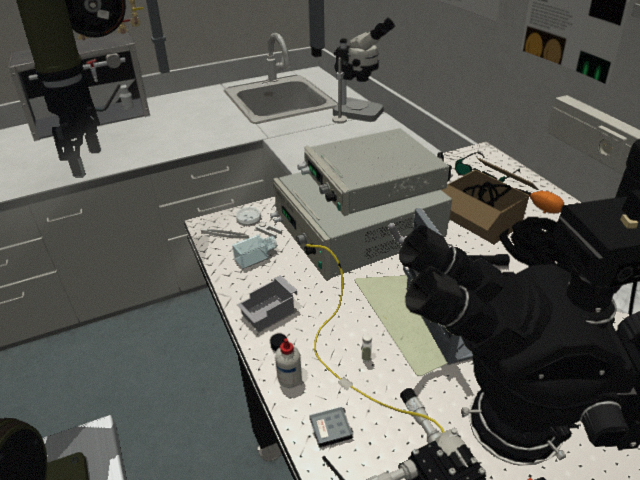

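View pics/top0.png

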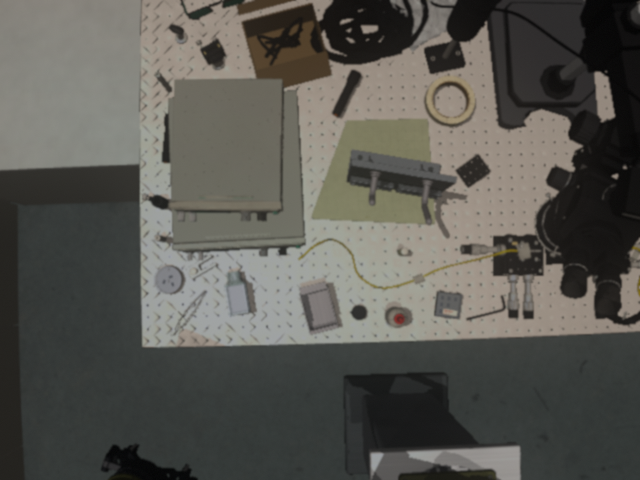

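The scene view shows the tray (~268,303), bottle (~255,250), propanol (~288,362) and vial (~366,347), while the microscope hides the rack. The top view shows the rack (~400,172), tray (~321,305), bottle (~240,292), cap (359,312), propanol (399,316) and vial (404,251). I'll enlarge the top view.

```bash
cat > h.py <<'E'
import numpy as np, cv2
from rig import arm
def K(p):
    f=240/np.tan(np.radians(p["vertical_fov"])/2)
    return np.array([[f,0,p["cx"]],[0,f,p["cy"]],[0,0,1]]), np.array([p["k1"],0,0,0,0.])
def ray(p,uv):
    k,d=K(p); s=cv2.undistortPoints(np.array([[uv]],float),k,d,None,None)[0,0]
    E=np.array(p["extrinsics"]); R,t=E[:3,:3],E[:3,3]
    return -R.T@t, R.T@np.array([s[0],s[1],1])
def onz(p,uv,z):
    c,r=ray(p,uv); return c+r*(z-c[2])/r[2]
def proj(p,X):
    k,d=K(p);E=np.array(p["extrinsics"]);return cv2.projectPoints(np.array(X,float).reshape(-1,1,3),cv2.Rodrigues(E[:3,:3])[0],E[:3,3],k,d)[0][:,0]
def tri(obs):
    A=np.zeros((3,3));b=np.zeros(3)
    for p,uv in obs:
        c,r=ray(p,uv);r=r/np.linalg.norm(r);M=np.eye(3)-np.outer(r,r);A+=M;b+=M@c
    return np.linalg.solve(A,b)
E
python3 - <<'E'
from h import *
im=cv2.imread("pics/top0.png")
cv2.imwrite("pics/topz.png",cv2.resize(im[135:340,220:490],(800,607),interpolation=cv2.INTER_CUBIC)[:600])
p=arm.camera_params("top")
for n,uv,z in [("rack",(400,172),190),("tray",(321,305),40),("bottle",(240,292),40),("cap",(359,312),16),("prop",(399,316),95),("vial",(404,251),54)]: print(n,onz(p,uv,z).round())
E
```

```text
rack [700. 108. 190.]
tray [461. 254.  40.]
bottle [491. 416.  40.]
cap [443. 177.  16.]
prop [438. 106.  95.]
vial [564.  86.  54.]
```

View pics/topz.png

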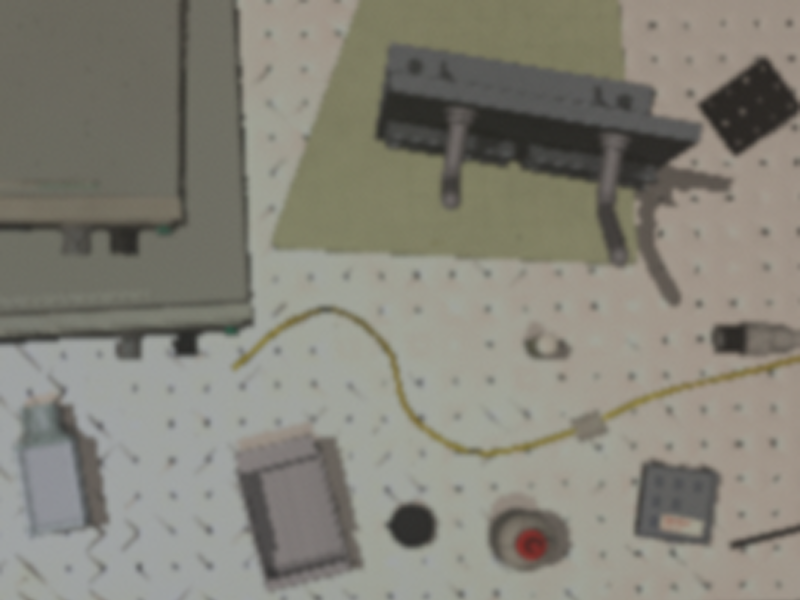

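The long peg is the right-hand one (tip ~620,260 in this crop), so it is at rack y = -48. The tray's lip is on the far side (~278,440), and the bottle's mouth points away from the robot (~42,402). Next I'll take closer wrist views.

```bash
cat >> h.py <<'E'
from scipy.spatial.transform import Rotation as Ro
def rot(yaw,lean,xup=1):
    "fingers lean degrees from straight down toward azimuth yaw; tool x up/outward (xup=1) or reverse"
    a,y=np.radians(lean),np.radians(yaw); h=np.array([np.cos(y),np.sin(y),0]);k=np.array([0,0,1.])
    z=np.sin(a)*h-np.cos(a)*k; x=(np.cos(a)*h+np.sin(a)*k)*xup
    return np.column_stack([x,np.cross(z,x),z])
def q(R): return Ro.from_matrix(R).as_quat()
def Rt(): return Ro.from_quat(arm.get_obs()["ee_rot"]).as_matrix()
def snap(n,cam="wrist"):
    import json
    p=arm.camera_params(cam); im=arm.read_camera(cam); cv2.imwrite(f"pics/{n}.png",im)
    json.dump({k:np.array(v).tolist() for k,v in p.items()},open(f"pics/{n}.json","w"))
def cp(n):
    import json; return json.load(open(f"pics/{n}.json"))
E
python3 - <<'E'
from h import *
p=arm.camera_params("wrist");E=np.array(p["extrinsics"]);o=arm.get_obs();T=Rt()
Rc=T.T@E[:3,:3].T; c=T.T@(-E[:3,:3].T@E[:3,3]-o["eef_pos"]); print("cam in tool",c.round(1),Rc.round(3).tolist())
def look(target,R,dist,name):
    f=R@Rc[:,2]; pos=np.array(target)-dist*f-R@c
    j=arm.solve_ik(pos,q(R)); print(name,pos.round(),j)
    if j is None: return False
    arm.move_ptp(pos,q(R)); arm.wait(.3); snap(name); print(arm.get_obs()["clock"]); return True
for d in (420,380,340):
    if look((480,335,30),rot(30,0,1),d,"w_tb"): break
for l,d in ((40,380),(30,380),(40,330),(50,330),(20,350)):
    if look((660,95,150),rot(10,l,1),d,"w_rack"): break
E
```

```text
cam in tool [  67.     0.7 -143.8] [[0.001, -0.965, -0.261], [1.0, 0.001, -0.001], [0.001, -0.261, 0.965]]
w_tb [517. 357. 292.] [ 5.36751487e-01  3.44460717e-01  1.29575111e+00 -4.44089210e-16
  1.50138082e+00  1.58394904e+00]
1.9167
w_rack [543.  75. 342.] [-0.02899506 -0.10795525  1.92924686  0.21815203  0.64389642  1.23852564]
3.375
```

View pics/w_tb.png

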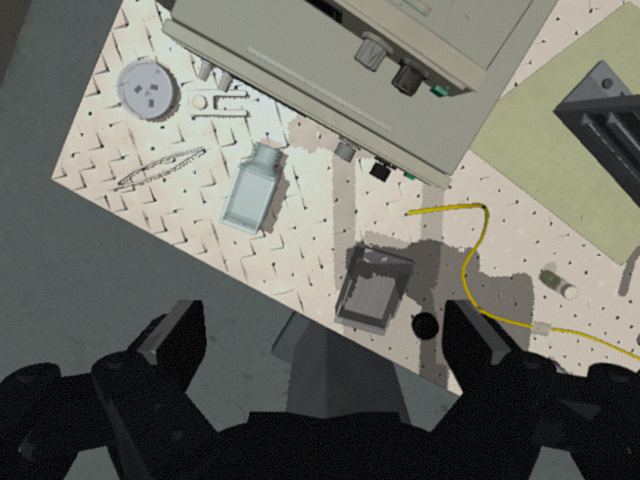

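View pics/w_rack.png

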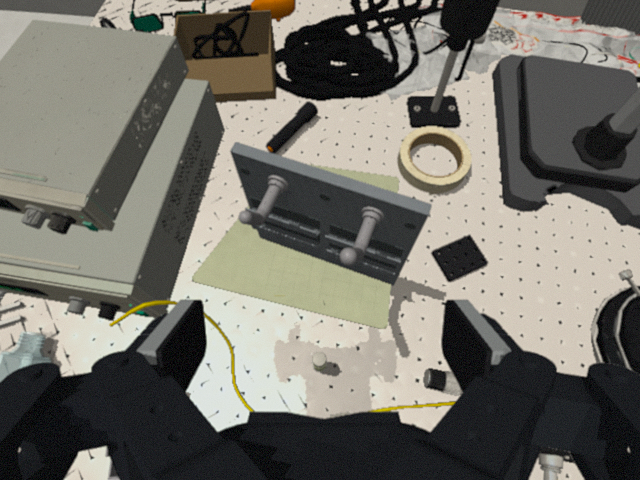

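The w_tb view shows the bottle (body ~250,203, mouth ~269,147) and the tray with its lip at the top (~385,255). The w_rack view shows the rack's top edge running (237,147) to (430,207), the short peg ball at (245,217) and the long peg ball at (347,257). I'll make one enlarged montage for accurate corners.

```bash
python3 - <<'E'
from h import *
s=2.8;M=np.zeros((600,800,3),np.uint8)
def put(n,x0,y0,w,h,X,Y):
    c=cv2.resize(cv2.imread(f"pics/{n}.png")[y0:y0+h,x0:x0+w],None,fx=s,fy=s,interpolation=cv2.INTER_CUBIC)
    c=np.clip(c.astype(float)*1.3+10,0,255).astype(np.uint8)
    M[Y:Y+c.shape[0],X:X+c.shape[1]]=c
put("w_rack",228,140,210,150,0,0); put("w_tb",217,137,75,105,590,0); put("w_tb",336,240,78,95,0 if 0 else 581,300)
cv2.imwrite("pics/mont.png",M)
E
```

```text
(no output)
```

View pics/mont.png

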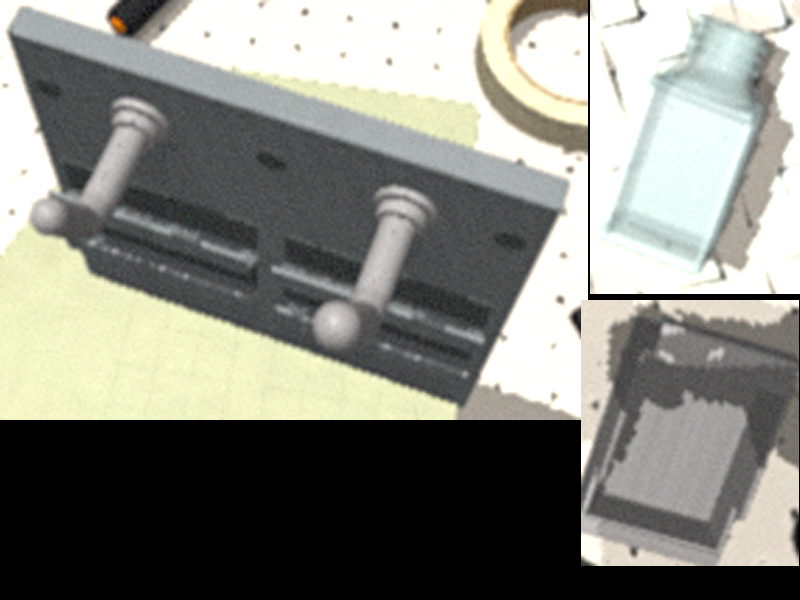

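```bash
cat > fit.py <<'E'
from h import *
from scipy.optimize import least_squares
s=2.8
W=lambda u,v:(228+u/s,140+v/s); B=lambda u,v:(217+(u-590)/s,137+v/s); T=lambda u,v:(336+(u-581)/s,240+(v-300)/s)
Z=lambda u,v:(220+u*270/800,135+v*205/607)
pw,pt,pp=cp("w_rack"),cp("w_tb"),arm.camera_params("top")
def fit(obs,x0,z):
    def f(x):
        R=Ro.from_euler("z",x[2]).as_matrix()
        return np.concatenate([(proj(p,R@np.array(L)+[x[0],x[1],z])[0]-uv)*w for p,uv,L,w in obs])
    r=least_squares(f,x0,loss="soft_l1",x_scale=[10,10,.05]); print(r.x.round(3),np.degrees(r.x[2]).round(2)); print((f(r.x).reshape(-1,2)).round(1).tolist()); return r.x
rack=[(pw,W(12,33),(0,95,192),1),(pw,W(560,210),(0,-95,192),1),(pw,W(462,405),(0,-95,0),.3),(pw,W(337,325),(-82.2,-48,244.8),1),(pw,W(50,214),(-60.2,48,197.6),1),
 (pw,W(275,268),(-13,-5,110),1),(pw,W(485,340),(-13,-89,110),1),(pw,W(256,260),(-13,5,110),1),
 (pp,Z(620,257),(-82.2,-48,244.8),.5),(pp,Z(451,200),(-60.2,48,197.6),.5)]
print("rack");fit(rack,[690,108,-.2],2)
bot=[(pt,B(607,232),(0,20,40),1),(pt,B(700,269),(0,-20,40),1),(pt,B(655,83),(60,20,40),.5),(pt,B(757,112),(60,-20,40),.5),(pt,B(733,28),(88,0,20),1),(pp,Z(42,402),(88,0,20),.5),(pp,Z(61,528),(0,0,40),.5)]
print("bottle, origin=base centre, x=bottle z");fit(bot,[465,416,.1],0)
tr=[(pt,T(586,520),(-46,30,28),1),(pt,T(720,555),(-46,-30,28),1),(pt,T(798,358),(51.5,-27,47),1),(pt,T(645,318),(51.5,27,47),1),
 (pp,Z(238,440),(51.5,27,47),.5),(pp,Z(310,428),(51.5,-27,47),.5),(pp,Z(270,588),(-46,30,28),.5),(pp,Z(360,568),(-46,-30,28),.5)]
print("tray");fit(tr,[461,254,.2],0)
E
python3 fit.py
```

```text
rack
[ 6.95807e+02  1.01648e+02 -1.94000e-01] -11.13
[[-1.6, -1.5], [1.2, 0.6], [0.1, 0.4], [0.5, 0.3], [0.7, 0.3], [-0.8, -0.6], [0.0, 0.4], [-2.8, -0.8], [-0.1, -0.2], [0.1, -0.2]]
bottle, origin=base centre, x=bottle z
[4.47943e+02 4.18474e+02 1.66000e-01] 9.48
[[-2.7, 0.7], [1.3, 0.9], [-1.1, -1.0], [-0.0, 1.0], [1.1, -3.0], [-0.7, -0.2], [-0.6, -0.0]]
tray
[4.53802e+02 2.60237e+02 2.76000e-01] 15.8
[[-2.7, 2.8], [0.5, 2.0], [0.1, -2.3], [4.2, -0.5], [-1.4, 2.2], [-0.6, 0.2], [-0.2, 0.3], [-1.2, -0.7]]
```

Rack fit residuals are mostly about 1 px or less (one louvre point is 2.8 px). The tray and bottle need a closer look along their length, so I'll take close views and check the planned poses with IK.

```bash
cat >> h.py <<'E'
CT=np.array([67,.7,-143.8]); CF=np.array([-.261,-.001,.965])
RK=np.array([695.8,101.6,2.0]); RY=-11.13; RR=Ro.from_euler("z",RY,degrees=True).as_matrix()
def rk(x,y,z): return RK+RR@np.array([x,y,z],float)
def tcp(g,R): return np.array(g)+19*R[:,2]
E
python3 - <<'E'
from h import *
def chk(n,p,R): 
    j=arm.solve_ik(p,q(R)); print(n,p.round(), None if j is None else j.round(2))
for xu in (1,-1):
  for l in (40,45,50):
    R=rot(15.8,l,xu); chk(f"tray{l} {xu}",tcp((453,260,27),R),R)
    R=rot(RY,l+9,xu); chk(f"hang{l} {xu}",tcp(rk(-65,-48,90),R),R)
  for l in (50,60):
    R=rot(9.5,l,xu); chk(f"bot{l} {xu}",tcp((477,423,24),R),R)
    R=rot(RY,l-65,xu); chk(f"home{l} {xu}",tcp(rk(-74,-48,227),R),R); chk(f"up{l} {xu}",tcp(rk(-74-40,-48,227+100),R),R)
for n,t,y in (("c_tray",(455,261,40),16),("c_bot",(490,425,30),10)):
    R=rot(y,0,1); pos=np.array(t)-210*R@CF-R@CT
    try:
        arm.move_ptp(pos,q(R)); arm.wait(.3); snap(n)
    except arm.IKError as e: print(n,e)
print(arm.get_obs()["clock"])
M=np.hstack([cv2.imread("pics/c_tray.png")[60:420,120:520],cv2.imread("pics/c_bot.png")[60:420,120:520]])
cv2.imwrite("pics/mont2.png",M)
E
```

```text
tray40 1 [465. 263.  12.] None
hang40 1 [637.  64.  80.] [ 0.21  0.53  2.23  3.77  0.52 -1.86]
tray45 1 [466. 264.  14.] None
hang45 1 [638.  64.  81.] [ 0.23  0.59  2.29  3.67  0.71 -1.73]
tray50 1 [467. 264.  15.] None
hang50 1 [639.  64.  82.] None
bot50 1 [491. 425.  12.] [ 0.96  0.71  2.15  4.16  0.7  -1.88]
home50 1 [609.  70. 211.] [0.01 0.51 1.25 0.05 1.63 1.77]
up50 1 [570.  77. 311.] [0.03 0.4  1.19 0.06 1.8  1.8 ]
bot60 1 [493. 426.  14.] [ 1.03  0.84  2.21  4.05  0.99 -1.65]
home60 1 [612.  69. 210.] [0.03 0.42 1.38 0.02 1.42 1.79]
up60 1 [573.  77. 310.] [0.05 0.31 1.31 0.02 1.61 1.81]
tray40 -1 [465. 263.  12.] None
hang40 -1 [637.  64.  80.] [0.21 0.53 2.23 3.77 0.52 1.28]
tray45 -1 [466. 264.  14.] None
hang45 -1 [638.  64.  81.] [0.23 0.59 2.29 3.67 0.71 1.41]
tray50 -1 [467. 264.  15.] None
hang50 -1 [639.  64.  82.] None
bot50 -1 [491. 425.  12.] [0.96 0.71 2.15 4.16 0.7  1.26]
home50 -1 [609.  70. 211.] [ 0.01  0.51  1.25  0.05  1.63 -1.37]
up50 -1 [570.  77. 311.] [ 0.03  0.4   1.19  0.06  1.8  -1.35]
bot60 -1 [493. 426.  14.] [1.03 0.84 2.21 4.05 0.99 1.49]
home60 -1 [612.  69. 210.] [ 0.03  0.42  1.38  0.02  1.42 -1.35]
up60 -1 [573.  77. 310.] [ 0.05  0.31  1.31  0.02  1.61 -1.33]
5.9917
```

View pics/mont2.png

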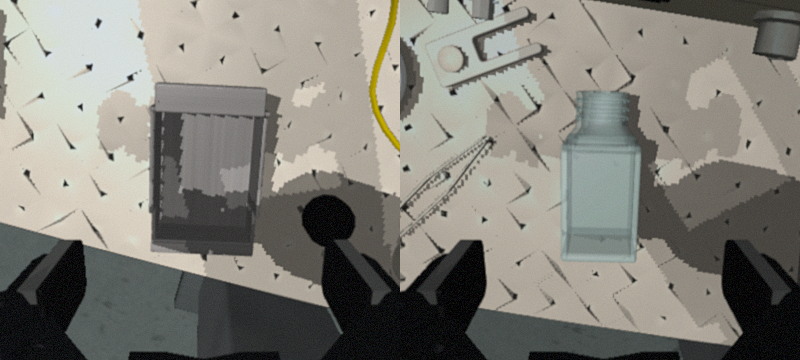

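The tray is left: lip edge (155,85)–(267,88), front edge (151,252)–(252,255). The bottle is right: base corners (560,260) and (636,262), mouth at ~(602,93). Now I'll refit both and check which grasp lean is reachable.

```bash
cat > fit2.py <<'E'
from fit import *
print("-----")
a,b=cp("c_tray"),cp("c_bot"); A=lambda u,v:(u+120,v+60); C=lambda u,v:(u-280,v+60)
print("camz",ray(a,(320,240))[0].round(),ray(b,(320,240))[0].round())
x=fit([(a,A(155,84),(51.5,27,47),1),(a,A(267,88),(51.5,-27,47),1),(a,A(151,254),(-46,30,28),.5),(a,A(252,255),(-46,-30,28),.5)],[454,260,.27],0)
print("lip only pts", onz(a,A(155,84),47).round(1),onz(a,A(267,88),47).round(1),"front",onz(a,A(151,254),28).round(1),onz(a,A(252,255),28).round(1),onz(a,A(202,241),28).round(1),onz(a,A(209,111),47).round(1))
y=fit([(b,C(560,261),(0,20,40),1),(b,C(636,262),(0,-20,40),1),(b,C(602,93),(88,0,20),1)],[448,418,.166],0)
print(onz(b,C(560,261),40).round(1),onz(b,C(636,262),40).round(1))
for l in (10,15,20,25,30,35):
  for xu in (1,-1):
    R=rot(np.degrees(x[2]),l,xu); h=np.array([np.cos(x[2]),np.sin(x[2]),0])
    g=np.array([x[0],x[1],0])-14*h; p=tcp((g[0],g[1],0),R); 
    f=lambda z:arm.solve_ik([p[0],p[1],z],q(R))
    R2=rot(RY,l+9,xu); print(l,xu,[None if f(z) is None else f(z).round(2).tolist() for z in (6,100)],[None if (j:=arm.solve_ik(tcp(rk(-71,-48,z),R2),q(R2))) is None else j.round(2).tolist() for z in (90,120)])
E
python3 fit2.py | sed -n '/-----/,$p'
```

```text
-----
camz [506. 277. 244.] [542. 435. 233.]
[4.51145e+02 2.59382e+02 2.37000e-01] 13.57
[[-0.1, -0.4], [-0.3, 0.5], [0.4, -0.9], [0.6, 0.5]]
lip only pts [494.7 297.6  47. ] [507.8 245.2  47. ] front [398.1 277.9  28. ] [413.9 220.3  28. ] [414.4 251.2  28. ] [489.4 269.   47. ]
[4.45463e+02 4.20244e+02 1.50000e-01] 8.61
[[0.5, 0.3], [-0.4, 0.9], [-0.1, -1.6]]
[442.6 440.3  40. ] [449.  400.3  40. ]
10 1 [[0.47, 0.46, 2.05, -0.09, 0.47, 1.89], [0.47, 0.3, 1.95, -0.06, 0.73, 1.85]] [[0.09, 0.43, 1.86, -0.18, 0.54, 2.0], [0.09, 0.38, 1.83, -0.16, 0.62, 1.98]]
10 -1 [[0.47, 0.46, 2.05, -0.09, 0.47, -1.26], [0.47, 0.3, 1.95, -0.06, 0.73, -1.29]] [[0.09, 0.43, 1.86, -0.18, 0.54, -1.14], [0.09, 0.38, 1.83, -0.16, 0.62, -1.16]]
15 1 [[0.49, 0.45, 2.11, -0.2, 0.33, 2.01], [0.49, 0.28, 2.01, -0.12, 0.6, 1.91]] [[0.11, 0.42, 1.93, -0.31, 0.41, 2.14], [0.11, 0.37, 1.9, -0.26, 0.49, 2.09]]
15 -1 [[0.49, 0.45, 2.11, -0.2, 0.33, -1.13], [0.49, 0.28, 2.01, -0.12, 0.6, -1.23]] [[0.11, 0.42, 1.93, -0.31, 0.41, -1.0], [0.11, 0.37, 1.9, -0.26, 0.49, -1.06]]
20 1 [[0.51, 0.46, 2.18, -0.51, 0.19, 2.33],
[... 267 characters left out ...]
45, 0.36, -0.86]]
25 1 [None, [0.53, 0.26, 2.14, -0.37, 0.34, 2.19]] [None, [0.15, 0.37, 2.03, -0.83, 0.26, 2.67]]
25 -1 [None, [0.53, 0.26, 2.14, -0.37, 0.34, -0.95]] [[0.15, 0.43, 2.06, -1.13, 0.21, -0.16], [0.15, 0.37, 2.03, -0.83, 0.26, -0.47]]
30 1 [[0.55, 0.51, 2.32, 3.85, 0.24, -1.99], [0.55, 0.26, 2.21, -0.77, 0.23, 2.6]] [[0.17, 0.45, 2.12, 4.39, 0.24, -2.52], None]
30 -1 [[0.55, 0.51, 2.32, 3.85, 0.24, 1.15], [0.55, 0.26, 2.21, -0.77, 0.23, -0.54]] [[0.17, 0.45, 2.12, 4.39, 0.24, 0.62], None]
35 1 [None, None] [[0.19, 0.48, 2.19, 3.96, 0.36, -2.07], [0.19, 0.41, 2.16, 4.18, 0.31, -2.31]]
35 -1 [None, None] [[0.19, 0.48, 2.19, 3.96, 0.36, 1.07], [0.19, 0.41, 2.16, 4.18, 0.31, 0.83]]
```

The plan for the tray is to grip its sides near the front with a 20° lean, then hang it with a 3° dip, which gives a wide fit window. I'll pick it up now.

```bash
cat > pick.py <<'E'
from h import *
X,Y,yw=451.1,259.4,13.7; L=20
h=np.array([np.cos(np.radians(yw)),np.sin(np.radians(yw)),0]); R=rot(yw,L,-1)
g=np.array([X,Y,0])-26*h; g[2]=2+19*np.cos(np.radians(L)); p=tcp(g,R)
hang=lambda dx,dz,dip=3:(lambda c,s: rk(-56.5+dx-26*c-g[2]*s,-48,63+dz-26*s+g[2]*c))(np.cos(np.radians(dip)),np.sin(np.radians(dip)))
R2=rot(RY,L+3,-1)
for dx,dz in ((-95,60),(-95,14),(0,14),(0,0)):
    j=arm.solve_ik(tcp(hang(dx,dz),R2),q(R2)); print(dx,dz,tcp(hang(dx,dz),R2).round(),None if j is None else j.round(2))
E
cat > a.py <<'E'
from pick import *
arm.gripper_to(.9,50)
arm.move_ptp(p+[0,0,90],q(R)); arm.movel(p,feed=120); print(arm.get_obs()["eef_pos"]-p, arm.get_obs()["ft_force"])
arm.gripper_to(0,50); o=arm.get_obs(); print(o["opening"],o["grip_force"],o["clock"])
arm.movel(p+[0,0,110],feed=120); o=arm.get_obs(); print(o["opening"],o["ft_force"])
arm.move_ptp(tcp(hang(-95,60),R2),q(R2)); o=arm.get_obs(); print(o["opening"],o["grip_force"],o["clock"],o["eef_pos"]-tcp(hang(-95,60),R2)); snap("w_held"); snap("t_held","top")
E
python3 a.py
```

```text
-95 60 [519.  88. 126.] [ 0.19  0.23  2.05 -0.31  0.51 -0.94]
-95 14 [519.  88.  80.] [ 0.19  0.31  2.11 -0.41  0.37 -0.83]
0 14 [612.  69.  80.] [ 0.12  0.4   1.93 -0.28  0.44 -1.03]
0 0 [612.  69.  66.] [ 0.12  0.42  1.95 -0.31  0.41 -1.  ]
[ 0.10544635  0.14121557 -0.13316958] [-0.47265397 -0.10004548 -0.13244947]
0.6994517307606719 54.046971135539934 10.1167
0.6905556512538432 [-0.39067701  0.54072954 -2.28748359]
0.6934962824324512 53.73732521315105 11.95 [-0.7696164   0.10711308 -0.79540309]
```

```bash
cat > b.py <<'E'
from pick import *
arm.movel(tcp(hang(-95,14),R2),feed=120); 
arm.movel(tcp(hang(0,14),R2),feed=100); arm.wait(.2); f0=arm.get_obs()["ft_force"]; print(f0,arm.get_obs()["clock"])
for dz in np.arange(12,-5,-2.):
    arm.movel(tcp(hang(0,dz),R2),feed=40); arm.wait(.1); f=arm.get_obs()["ft_force"]-f0; print(dz,f.round(1))
    if np.linalg.norm(f)>4: break
snap("w_hang"); snap("t_hang","top"); print(arm.get_obs()["clock"])
E
python3 b.py | tail -12
```

```text
0 14 [612.  69.  80.] [ 0.12  0.4   1.93 -0.28  0.44 -1.03]
0 0 [612.  69.  66.] [ 0.12  0.42  1.95 -0.31  0.41 -1.  ]
[ 0.48236713  1.19519405 -1.24369225] 13.8833
12.0 [-0.6 -0.4  0. ]
10.0 [-0.1 -0.3  0.7]
8.0 [-0.1 -0.9 -0.1]
6.0 [ 0.2 -0.9 -1.2]
4.0 [-1.3 -1.2 -0.5]
2.0 [-0.3 -1.3 -0.4]
0.0 [-1.2 -1.3  2.5]
-2.0 [-1.  -1.8  6.2]
16.7833
```

Contact came right at the predicted height. I'll tug it to check the hook, then release.

```bash
cat > c.py <<'E'
from pick import *
f0=arm.get_obs()["ft_force"]
for dx in (-2,-4):
    arm.movel(tcp(hang(dx,-1),R2),feed=40); arm.wait(.1); print(dx,((arm.get_obs()["ft_force"]-f0)@RR).round(1))
    if ((arm.get_obs()["ft_force"]-f0)@RR)[0]>5: break
arm.movel(tcp(hang(-1.5,-1),R2),feed=40)
E
python3 c.py | tail -2
```

```text
-2 [-0.5  0.4 -1.3]
-4 [ 6.9 -1.1 -4.6]
```

View pics/w_hang.png

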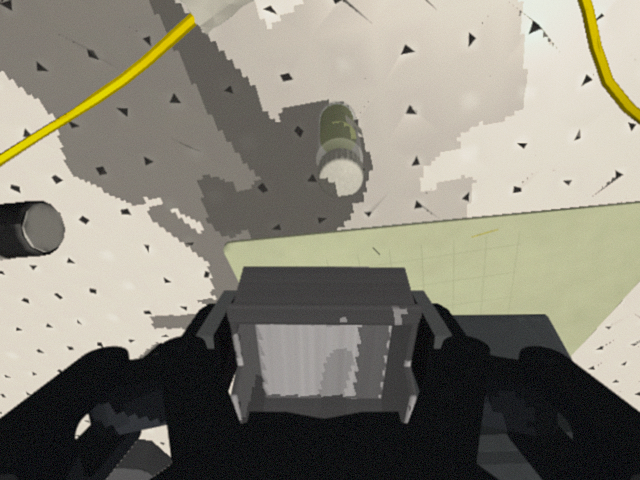

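The pull met 7 N of resistance, so the tray is hooked. The picture shows the tray held level (~320,350) and the vial untouched (~340,150). I'll release, back off, look at the rack, and check the bottle poses.

```bash
cat > d.py <<'E'
from pick import *
arm.gripper_to(.95); arm.wait(.2)
t=tcp(hang(-1.5,-1),R2); arm.movel(t+RR@[-80,0,15],feed=120); arm.movel(t+RR@[-110,0,120],feed=250)
R=rot(10,40,1); arm.move_ptp([543,75,342],q(R)); arm.wait(.2); snap("w_rack2"); print(arm.get_obs()["clock"])
print("--")
yb=8.8; hb=np.array([np.cos(np.radians(yb)),np.sin(np.radians(yb)),0])
for xu in (1,-1):
  for l in (20,25,30,35,40):
    f=lambda p,R:(None if (j:=arm.solve_ik(p,q(R))) is None else j.round(2).tolist())
    R=rot(yb,l,xu); g=np.array([446,419.7,22])+30*hb; H=rot(RY,l-65,xu); u=np.array([-np.sin(np.radians(25)),np.cos(np.radians(25))])
    hp=lambda s:tcp(rk(-84.7+u[0]*(s-25),-48,250.2+u[1]*(s-25)),H)
    print(l,xu,f(tcp(g,R),R),f(tcp(g+[0,0,100],R),R),f(hp(0),H),f(hp(110),H))
E
python3 d.py | tail -12
python3 - <<'E'
import cv2
im=cv2.imread("pics/w_rack2.png")[140:320,220:460]
cv2.imwrite("pics/r2.png",cv2.resize(im,(800,600),interpolation=cv2.INTER_CUBIC))
E
```

```text
21.875
--
20 1 [0.77, 0.56, 1.86, -0.45, 0.47, 2.57] [0.77, 0.42, 1.77, -0.32, 0.69, 2.41] [-0.03, 0.79, 0.92, 0.15, 2.2, 1.78] [-0.02, 0.67, 0.94, 0.17, 2.31, 1.81]
25 1 None [0.8, 0.41, 1.83, -0.47, 0.6, 2.57] [-0.02, 0.75, 0.97, 0.13, 2.11, 1.77] [-0.01, 0.62, 0.97, 0.15, 2.23, 1.8]
30 1 None None [-0.02, 0.7, 1.02, 0.11, 2.02, 1.77] [-0.0, 0.58, 1.01, 0.13, 2.15, 1.8]
35 1 None None [-0.01, 0.65, 1.08, 0.1, 1.93, 1.77] [0.0, 0.53, 1.06, 0.11, 2.07, 1.79]
40 1 [0.91, 0.63, 2.07, 4.5, 0.47, -2.29] None [-0.0, 0.6, 1.13, 0.08, 1.83, 1.77] [0.01, 0.48, 1.11, 0.09, 1.98, 1.79]
20 -1 [0.77, 0.56, 1.86, -0.45, 0.47, -0.58] [0.77, 0.42, 1.77, -0.32, 0.69, -0.73] [-0.03, 0.79, 0.92, 0.15, 2.2, -1.36] [-0.02, 0.67, 0.94, 0.17, 2.31, -1.33]
25 -1 [0.8, 0.57, 1.91, -0.72, 0.4, -0.29] [0.8, 0.41, 1.83, -0.47, 0.6, -0.57] [-0.02, 0.75, 0.97, 0.13, 2.11, -1.37] [-0.01, 0.62, 0.97, 0.15, 2.23, -1.34]
30 -1 [0.84, 0.58, 1.97, -1.09, 0.36, 0.11] [0.84, 0.41, 1.89, -0.68, 0.53, -0.35] [-0.02, 0.7, 1.02, 0.11, 2.02, -1.37] [-0.0, 0.58, 1.01, 0.13, 2.15, -1.34]
35 -1 None [0.87, 0.42, 1.94, -0.95, 0.48, -0.06] [-0.01, 0.65, 1.08, 0.1, 1.93, -1.38] [0.0, 0.53, 1.06, 0.11, 2.07, -1.35]
40 -1 [0.91, 0.63, 2.07, 4.5, 0.47, 0.85] [0.91, 0.44, 1.99, -1.25, 0.48, 0.26] [-0.0, 0.6, 1.13, 0.08, 1.83, -1.38] [0.01, 0.48, 1.11, 0.09, 1.98, -1.35]
```

View pics/r2.png

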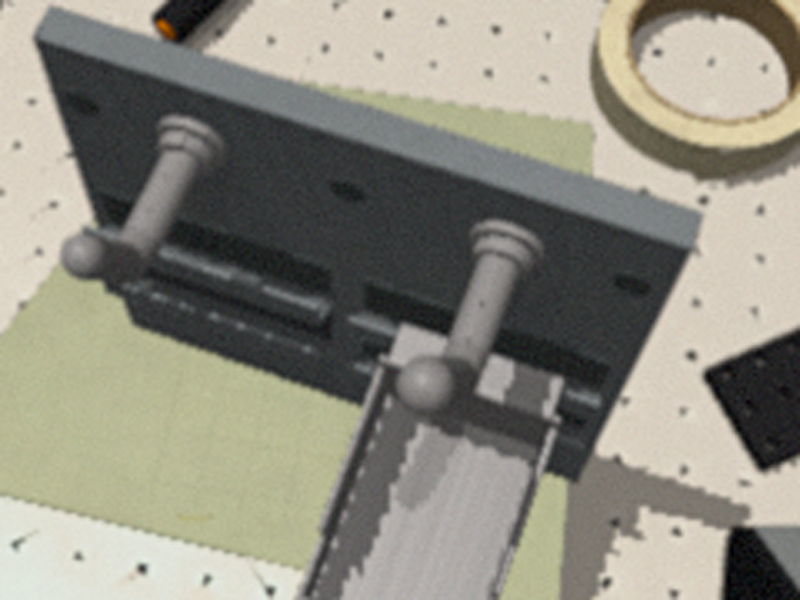

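The tray hangs under the long peg, with its lip (395,335)–(565,390) over the upper louvre and the peg ball at (427,383), where it was predicted. Next is the bottle, gripped with a 22° lean and brought to the peg at -43°.

```bash
cat > bot.py <<'E'
from h import *
yb,L=8.8,22; hb=np.array([np.cos(np.radians(yb)),np.sin(np.radians(yb)),0]); base=np.array([446,419.7,20]); R=rot(yb,L,-1)
g=base+32*hb; g[2]=6+19*np.cos(np.radians(L)); p=tcp(g,R)
bt=R.T@(base-p)                       # bottle base in the tool frame
H=rot(RY,L-65,-1); u=RR@np.array([-np.sin(np.radians(25)),0,np.cos(np.radians(25))]); tip=rk(-84.7,-48,250.2)
print("axis err",(H@(R.T@hb)+u).round(3))
ins=lambda s,off=(0,0,0): tip+u*(5+s)+np.array(off)-H@bt
E
cat > e.py <<'E'
from bot import *
for n,t,Q in (("p",p,R),("up",p+[0,0,230],R),("s140",ins(140),H),("s0",ins(0),H)):
    j=arm.solve_ik(t,q(Q)); print(n,t.round(),None if j is None else j.round(2))
arm.gripper_to(.8,45)
arm.move_ptp(p+[0,0,110],q(R)); arm.movel(p,feed=120); print(arm.get_obs()["ft_force"])
arm.gripper_to(0,45); o=arm.get_obs(); print(o["opening"],o["grip_force"],o["clock"])
arm.movel(p+[0,0,200],feed=180); o=arm.get_obs(); print(o["opening"],o["grip_force"])
arm.move_ptp(ins(140),q(H)); arm.movel(ins(105),feed=80); arm.wait(.3); o=arm.get_obs(); print(o["opening"],o["clock"],o["eef_pos"]-ins(105),o["ft_force"])
snap("w_pre"); snap("t_pre","top"); snap("s_pre","scene")
a,b,c=[cv2.imread(f"pics/{n}.png") for n in ("w_pre","t_pre","s_pre")]
pt=cp("t_pre"); print("top: mouth, tip px",proj(pt,[tip+u*22,tip,tip+u*110]).round(),"wrist",proj(cp("w_pre"),[tip+u*22,tip]).round())
E
python3 e.py
```

```text
axis err [ 0. -0.  0.]
p [485. 426.   6.] [ 0.78  0.56  1.88 -0.54  0.44 -0.48]
up [485. 426. 236.] [ 0.78  0.27  1.63 -0.27  0.95 -0.82]
s140 [547.  82. 342.] [-0.01  0.62  0.93  0.17  2.32 -1.32]
s0 [605.  71. 215.] [-0.02  0.78  0.93  0.14  2.17 -1.37]
[-0.26169003  0.01617572 -0.17583599]
0.46488643265502555 46.44968971610069 25.2833
0.4626649654735826 45.80716297030449
0.46259383869155224 28.8417 [ 0.03560998 -0.03838508  0.4861185 ] [-0.58855959 -0.37049927 -0.10230227]
top: mouth, tip px [[431. 227.]
 [430. 223.]
 [437. 247.]] wrist [[322. 411.]
 [322. 435.]]
```

```bash
cat > f.py <<'E'
from bot import *
f0=arm.get_obs()["ft_force"]
for s in list(range(97,12,-6))+list(range(12,-9,-2)):
    arm.movel(ins(s),q(H),feed=70 if s>15 else 25); arm.wait(.08); o=arm.get_obs(); f=(o["ft_force"]-f0)
    fa=f@u; fl=(f-fa*u)@RR; print(s,round(fa,1),fl.round(1))
    if np.linalg.norm(f)>5: break
print(o["clock"],o["opening"])
E
python3 f.py
```

```text
axis err [ 0. -0.  0.]
97 -0.3 [-0.3  1.3 -0.2]
91 -0.7 [0.2 0.1 0.1]
85 -1.1 [-0.4  0.9 -0.2]
79 0.3 [-0.3  0.5 -0.1]
73 -0.2 [-0.1  0.9 -0.1]
67 -0.2 [-0.6  0.8 -0.3]
61 1.2 [-0.5 -0.5 -0.2]
55 -0.2 [0.3 0.9 0.1]
49 -0.3 [-0.2  0.7 -0.1]
43 -0.2 [-0.5  1.3 -0.2]
37 -0.1 [-0.2 -0.6 -0.1]
31 0.3 [0.1 0.6 0. ]
25 0.7 [0.4 0.6 0.2]
19 -0.5 [0.1 0.5 0. ]
13 -1.2 [-0.1  0.3 -0.1]
12 -0.4 [0.3 1.2 0.1]
10 0.4 [-0.   0.7 -0. ]
8 0.3 [-0.1  1.1 -0. ]
6 -0.7 [-0.5  0.1 -0.2]
4 -0.4 [1.  1.5 0.5]
2 -0.2 [-0.2  0.7 -0.1]
0 -0.2 [0.4 0.4 0.2]
-2 6.5 [0.3 0.7 0.1]
36.8167 0.45943511642371193
```

The bottle ran in freely and reached the floor contact at the expected depth. I'll release it, back off and take a last look.

```bash
cat > g.py <<'E'
from bot import *
arm.movel(ins(-1.3),q(H),feed=20); arm.gripper_to(.6); arm.gripper_to(.95); arm.wait(.4); o=arm.get_obs(); print(o["ft_force"].round(1),o["clock"])
t=ins(-1.3); arm.movel(t-110*H[:,2],feed=120); arm.movel(t-110*H[:,2]+[-30,0,120],feed=200)
R=rot(10,35,1); pos=np.array([620,75,180])-400*R@CF-R@CT
try: arm.move_ptp(pos,q(R))
except arm.IKError: R=rot(10,40,1); arm.move_ptp([500,70,370],q(R))
arm.wait(.5); snap("w_fin"); snap("t_fin","top"); print(arm.get_obs()["clock"],pos.round())
a=cv2.imread("pics/w_fin.png")[60:360,170:470]; b=cv2.imread("pics/t_fin.png")[130:340,220:500]
M=np.zeros((600,800,3),np.uint8); M[:400,:400]=cv2.resize(a,(400,400)); M[:300,400:]=cv2.resize(b,(400,300))
cv2.imwrite("pics/fin.png",M)
E
python3 g.py
```

```text
axis err [ 0. -0.  0.]
[-0.4 -0.9  0.1] 38.15
42.725 [513.  56. 400.]
```

View pics/fin.png

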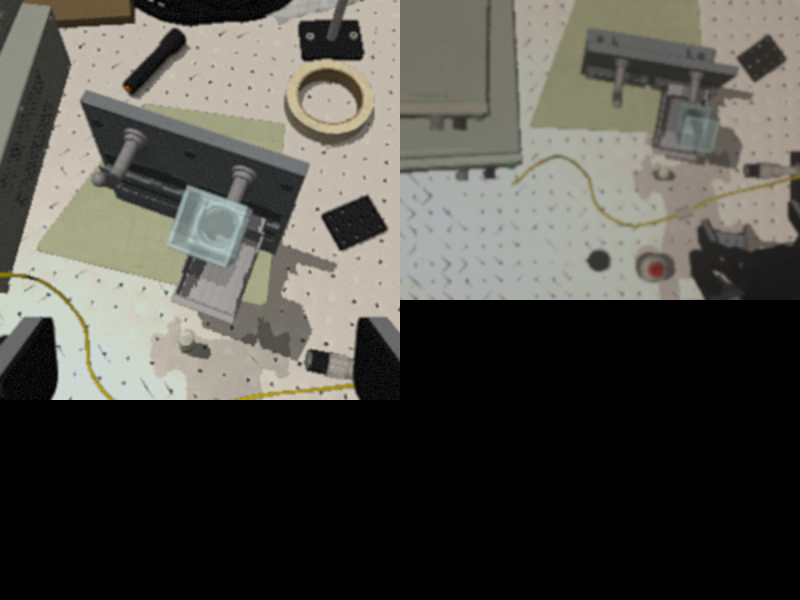

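The bottle sits mouth down on the long peg (~210,222), the tray hangs below it (~225,280), and the vial, cap and solvent bottle are where they were. The gripper is clear, so I'm handing in.

```bash
python3 -c "
from rig import arm
print(arm.close_job())"
```

```text
the job is handed in; nothing more can be done
None
```

The tray hangs from the upper louvre under the long peg and the bottle is fully home on that peg, mouth down; nothing else was moved, and I handed the job in at about 43 s.

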